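Set the microscope's filter selector to the square filter

ROBOT

A 6-joint arm with a two-finger parallel gripper is mounted at the origin on the work surface. World frame = base frame: x ahead of the robot, y to its left, z up, the work surface at z = 0. Lengths are in m, angles in rad, forces in N, time in s.
With the tool pointing down it reaches from about 0.275 to 1 m from the base axis. Payload 8.4 kg.
Tool frame: the origin (TCP) lies on the centre line of the jaws, within the pads' length; the fingertips stand robot.tips_ahead ahead of it and the grasp point (between the pads) lies 5 mm behind it (robot.tips_ahead is the distance from the TCP to the fingertips, in m); z points along the fingers, y is the line along which they close (so a half turn about z gives the same grasp; the last joint's range is limited). The gripper opens to 85 mm and grips with 20 to 120 N. Pads are 22 mm wide; open, the fingers measure 114 mm over their backs; the gripper's body (76 mm by 85 mm) begins 54 mm behind the grasp point. The pads swing forward as they close: fully open they stand 13 mm farther back than shut.
Start: joints at [1.175, 0.353, 1.633, -0, 1.155, -0.002], TCP at [0.24, 0.577, 0.245] pointing down, gripper open.
Joint ranges: [-2.63, 2.63], [-0.92, 2.1], [0.06, 2.66], [-1.3, 4.44], [0, 2.69], [-3.02, 3.02]. Speed limits (rad/s): [2.22, 2.22, 2.79, 3.14, 3.14, 3.14].

INTERFACE

Orientations are given as a unit quaternion [x, y, z, w].
In Python, from cell import robot, optics gives the robot as it stands.
- The arm moves only by the shell command python3 -m crank 'ROWS' [FORCE]. ROWS is JSON, a list of rows, each an object with "hand": the opening, from -1 (shut) to 1 (fully open), so that 0 is half open; "dp": the shift along the tool's x, y, z in units of 25 mm (1.0 is 25 mm), a list of three; "turn": the turn about the tool's z in rad. In form: [{"hand": hand, "dp": [dx, dy, dz], "turn": turn}, ...]. A call has 1 to 8 rows; each row shifts and turns the commanded pose from where the row before left it, along the tool's axes as they then stand; what a row does not reach is not made up. A row lasts 1/12 s, in which the tool goes at most 41.7 mm and 7.16 degrees, less where a joint would pass 70% of its speed; a pose out of reach is approached as far as the arm can. A call is refused whole if a number of a shift passes 1 or a number of a turn 0.125, either way. A call with a gripper value outside its range is refused whole. The fingers move at their own pace and stop on an object; FORCE is the grip in N (left out, the last holds). Time passes only in rows, so rows that do not move let the fingers close. It gives the time, the measured TCP pose, the force, the opening and the grip force at its end, in the units of the state.
- robot.sense(): the state, without advancing time (a new reading comes with each control period).
- optics.snapshot(name): name is "scene" or "top" or "wrist"; returns the picture (420x560x3 uint8, red, green, blue); there is no depth.
- optics.get_calibration(name): a dict with "fx", "fy", "cx", "cy" (pixels), "rvec" (rotation vector, rad) and "tvec" (3), from world to camera coordinates, as OpenCV has them. Camera axes: x right, y down, z forward; pixel columns grow to the right and rows downward; lengths in m; the calibration is good to about 2 mm. A picture is of the moment at which its call begins: read the wrist's pose just before it. get_calibration takes no time and is no camera call; for the wrist camera it gives the pose at the moment of the call.
- robot.sign_off(): hands the job in; it is judged then, once.
The state is a dict: "time_s": time; "qpos": joint angles; "qd": joint speeds; "joint_efforts": joint torques, N m; "ee_pos": TCP position; "tcp_rot": TCP orientation; "contact_force": force on the tool from outside, world axes, zero at the start; "moment": the same for the moment, N m; "width": opening from 0.0 (shut) to 1.0 (fully open); "gripper_force": force on a finger pad.
Only numpy, scipy, OpenCV 4.12 (cv2) and the standard library are available. Lean on these libraries where they do the work, as an engineer would, in place of code of your own. Each camera call takes 0.05 s, during which the arm holds its last target. There are 200 camera calls.

TASK

Switch the microscope's filter selector from its parked position to the square filter: press the dial down, keep it pressed while you turn it until its pointer faces the square filter (the other three are round), then let the dial spring fully back up so that it is locked there. Treat it gently, never forcing it, and leave the other things on the bench as they are.

Things in the scene. Friction and masses are not known exactly. Their poses are not given: they have to be found in the camera images.
- selector: Filter selector, fixed: a white drum 290 mm across, 40 mm tall, with a black block 36 mm high on its +x side (to 185 mm from the axis). Origin: on the drum's vertical axis, at bench height. +x axis: parked direction (0 deg). Ports on its top, 105 mm from the axis, every 45 deg: 0, +45, -45 are empty; four filters sit at +90, +135, -90, -135 deg in varying order.
- dial_center (a point): Centre of the dial's upper face, 62 mm above the bench when up. Dial: black disc 140 mm across, 12 mm thick, above the drum. On it stands an aluminium grip bar, 14 mm thick, 28 mm tall (top 90 mm above the bench), from 56 mm behind the axis to 48 mm ahead, with a pointed nose to 58 mm. x axis: from the centre towards the pointer.
- dial_tip (a point): The pointer's tip: the rim of the dial's upper face (70 mm from the axis) at the nose end of the bar, where there is a white line.
- dial (a joint): Dial angle relative to the drum, rad, positive counter-clockwise from above; 0 = parked, stops at +-2.45. Detents every 45 deg (about 0.14 N m to leave one). It is locked in each detent (about 4 deg of play) unless held pressed down.
- press (a joint): How far the dial is pressed down, m: 0 = fully up, 0.008 = bottom stop. A spring pushes it up (about 6 N up, 10 N at the bottom). It turns only when more than 0.0055 down. Let go between detents it can stay stuck half-way down (about 0.005); in a detent it springs fully up and locks.
- cube_filter: The square filter: a black block 46 x 46 x 13 mm on a round aluminium flange, fixed in one of the four occupied ports. Origin: centre of its underside, on the drum's top, 105 mm from the drum's axis; its top is 56 mm above the bench. The other three filters are alike but round (42 mm across).
- wash_bottle: white bottle, 68 mm across, 170 mm tall; a bystander; origin at the centre of its underside
- jar: amber glass jar with black cap, 64 mm across, 75 mm tall; a bystander; origin at the centre of its underside
- dishes: stack of three clear dishes, 90 mm across, 45 mm tall; a bystander; origin at the centre of its underside
- slide_box: flat grey slide box, 85 x 100 x 30 mm; a bystander; origin at the centre of its underside
- objective: steel microscope objective standing on end, 32 mm across, 60 mm tall; a bystander; origin at the centre of its underside
- driver: screwdriver lying flat, 180 mm long; a bystander; origin at the centre of its underside (driver: about the middle of its length)
- mug: white ceramic cup, 76 mm across, 90 mm tall; a bystander; origin at the centre of its underside

How it is judged:
On the way, in this order (a step that is already met when the one before it is completed fails the run):
1. the dial has been pressed down past its lock (value of joint press above 0.005 m), for 0.1 s.
2. the dial points at the square filter and is fully up, locked (horizontal distance between dial_tip and cube_filter below 0.04 m and value of joint press below 0.0015 m), for 0.2 s.
At the end, for the whole second after the job is handed in: The dial's tip is within 40 mm (horizontally) of the square filter's centre (35 mm when exactly facing it, over 70 mm at the next detent), the dial is fully up (pressed less than 1.5 mm) and it is at rest (all of step 2 and velocity of joint dial between -0.1 and 0.1 rad/s); the robot touches nothing.
It fails at once if a bystander is moved by more than 25 mm (distance of any of wash_bottle, jar, dishes, slide_box, objective, driver, mug from where it was at the start of the episode above 0.025 m).
It fails at once if the dial is forced: the robot pushes on it with more than 35 N (contact force between dial and the arm above 35 N or contact force between dial and the fingers above 35 N).
It also fails if it takes over 42 s, if anything falls off the work surface, if the arm or the gripper's body presses on something with over 40 N, if the wrist force passes 120 N, or if a joint passes its speed limit or range.

## Working session

There is one attempt and no reset: what is moved stays moved. The work goes in short steps, Python scripts to look and compute and a shell command to move; the robot and the scene stay as the last step left them, time stands still between calls to the robot, and variables do not carry over. Pictures are saved under pics/ and viewed, at most 10 in all, crops included, and the job is handed in when it is done.

```bash
mkdir -p pics; ls
python3 - <<'E'
from cell import robot, optics
import cv2
for n in("top","scene"):
    cv2.imwrite(f"pics/{n}1.png",optics.snapshot(n)[:,:,::-1])
    c=optics.get_calibration(n);print(c)
print(robot.tips_ahead,robot.sense())
E
```

```text
pics
{'fx': 487.453116682371, 'fy': 487.453116682371, 'cx': 272.71075379601376, 'cy': 212.68611244431793, 'rvec': array([ 2.12171952, -2.1267794 ,  0.20923726]), 'tvec': array([-0.0253665 ,  0.51951229,  1.46591293])}
{'fx': 440.63911107002946, 'fy': 440.63911107002946, 'cx': 279.5763244342093, 'cy': 204.41502535117715, 'rvec': array([ 2.16598035,  0.86939699, -0.40079848]), 'tvec': array([-0.32272931, -0.1949694 ,  1.56662953])}
0.014 {'time_s': 0.1, 'qpos': array([ 1.17462100e+00,  3.53583124e-01,  1.63404212e+00, -1.29547640e-05,
        1.15516947e+00, -2.43534104e-03]), 'qd': array([ 0.00057582, -0.00247762, -0.00282254,  0.00138353, -0.00097644,
       -0.00309134]), 'joint_efforts': array([ 4.15951999e-04, -6.06362343e+01, -3.42824686e+01,  2.39708584e-05,
        3.98026066e-03, -1.02701497e-05]), 'ee_pos': array([0.23965159, 0.57680575, 0.24464163]), 'tcp_rot': array([ 1.95598142e-01,  9.80683948e-01, -5.90307160e-04, -1.13190337e-04]), 'contact_force': array([0.19055817, 0.71933699, 0.16106661]), 'moment': array([-0.05456768,  0.0151812 ,  0.00477904]), 'gripper_force': 0.0, 'width': 0.9994200492197958}
```

View pics/top1.png

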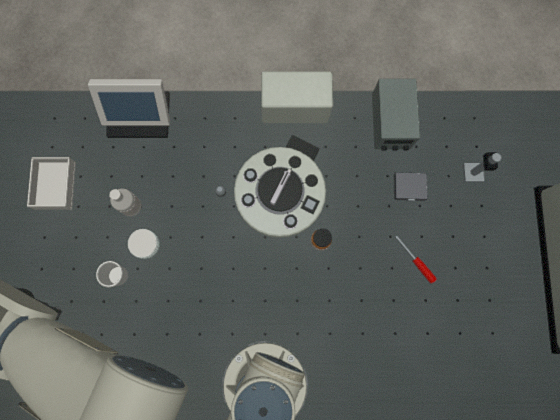

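View pics/scene1.png

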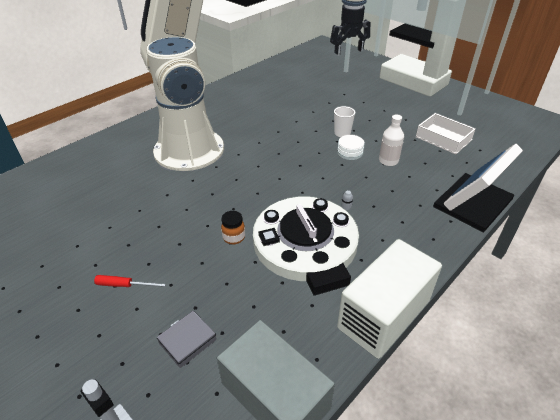

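Top view: the drum is near (280,190) and the block near (302,148). The square filter is near (311,205), which is roughly −90° from parked. The objective is at (220,190) and the jar at (321,238), both clear of the drum. Next I measure the drum, bar and filter precisely.

```bash
cat > h.py <<'E'
import numpy as np, cv2
from cell import robot, optics
def ray(name,uv,z):
    c=optics.get_calibration(name);R=cv2.Rodrigues(c["rvec"])[0];o=-R.T@c["tvec"]
    uv=np.atleast_2d(np.asarray(uv,float))
    d=np.c_[(uv[:,0]-c["cx"])/c["fx"],(uv[:,1]-c["cy"])/c["fy"],np.ones(len(uv))]@R
    return (o+d*((z-o[2])/d[:,2])[:,None])[:,:2]
E
python3 - <<'E'
from h import *
im=optics.snapshot("top");b=im[:,:,::-1].copy()
g=cv2.cvtColor(b,cv2.COLOR_BGR2GRAY)
w=(g>150).astype(np.uint8)
x0,y0,x1,y1=225,125,335,245
m=np.zeros_like(w);m[y0:y1,x0:x1]=w[y0:y1,x0:x1]
cs,_=cv2.findContours(m,cv2.RETR_EXTERNAL,cv2.CHAIN_APPROX_NONE)
c=max(cs,key=cv2.contourArea);e=cv2.fitEllipse(cv2.convexHull(c));print("drum",e,ray("top",e[0],.04))
# dial disc: dark, connected around the centre
dk=((g<75)*255).astype(np.uint8)
mm=np.zeros_like(dk);cv2.circle(mm,(280,190),40,255,-1);
cs,_=cv2.findContours(dk&mm,cv2.RETR_EXTERNAL,cv2.CHAIN_APPROX_NONE)
for k in cs:
    if cv2.contourArea(k)>25:
        r=cv2.minAreaRect(k);print("dark",cv2.contourArea(k),r,ray("top",r[0],.06))
        if cv2.contourArea(k)>600:print("ell",cv2.fitEllipse(cv2.convexHull(k)))
# bar
mb=np.zeros_like(dk);cv2.circle(mb,(280,188),21,255,-1)
n,l,s,ct=cv2.connectedComponentsWithStats(((g>110)*255).astype(np.uint8)&mb)
for i in range(1,n):
    if s[i,4]>20:
        p=np.argwhere(l==i)[:,::-1];P=ray("top",p,.09);q=P-P.mean(0)
        v=np.linalg.svd(q)[2][0];print("bar",s[i],P.mean(0),np.degrees(np.arctan2(v[1],v[0])),(q@v).min(),(q@v).max())
cv2.imwrite("pics/c.png",cv2.resize(b[130:250,220:340],(600,600),interpolation=cv2.INTER_CUBIC))
E
```

```text
drum ((279.4595947265625, 191.04006958007812), (87.9532241821289, 90.0741195678711), 91.61450958251953) [[ 0.590858   -0.04817393]]
dark 99.5 ((290.5, 221.0), (12.0, 11.0), 90.0) [[ 0.49129785 -0.08121975]]
dark 163.5 ((309.3999938964844, 204.1999969482422), (13.41640853881836, 13.41640853881836), 26.56505012512207) [[ 0.54403755 -0.14033133]]
dark 95.0 ((248.0, 199.5), (11.0, 10.0), 90.0) [[0.55926457 0.05001385]]
dark 86.5 ((311.2500305175781, 180.25001525878906), (10.60660171508789, 9.899495124816895), 45.0) [[ 0.62060381 -0.14743896]]
dark 95.5 ((250.0, 174.5), (11.0, 10.0), 90.0) [[0.63946432 0.04428101]]
dark 1180.0 ((279.60003662109375, 189.20001220703125), (42.93250274658203, 43.826927185058594), 63.43495178222656) [[ 0.59196663 -0.0482295 ]]
ell ((279.6348571777344, 189.0721435546875), (43.20518493652344, 44.322505950927734), 90.43276977539062)
dark 83.5 ((294.7500305175781, 161.75), (10.60660171508789, 9.899494171142578), 45.0) [[ 0.68082883 -0.0964843 ]]
dark 85.0 ((269.5, 160.0), (10.0, 11.0), 90.0) [[ 0.68665698 -0.01691082]]
bar [270 169  21  35 183] [ 0.59185864 -0.04829905] 153.66945639004066 -0.06213825377404234 0.05566731258047969
```

View pics/c.png

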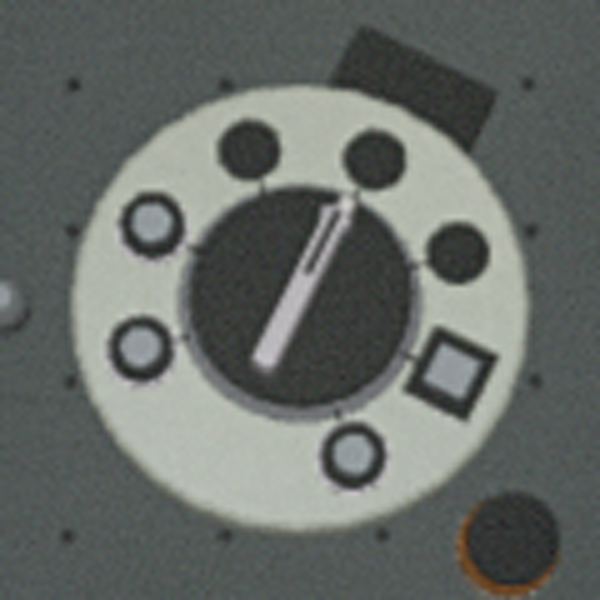

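The zoom shows the nose at (345,205), pointing to parked at −26° in the world. The square filter at (450,375) is the −90° port, so the turn is 90° clockwise. The axis is at (0.5915, −0.048). I now move above it, aligning tool y across the bar.

```bash
python3 -m crank '[{"hand":-0.3,"dp":[0,0,0],"turn":0.065},{"hand":-0.3,"dp":[-0.5,-0.35,0],"turn":0},{"hand":-0.3,"dp":[-0.98,-0.67,0],"turn":0},{"hand":-0.3,"dp":[-0.98,-0.67,0],"turn":0},{"hand":-0.3,"dp":[-0.98,-0.67,0],"turn":0},{"hand":-0.3,"dp":[-0.98,-0.67,0],"turn":0},{"hand":-0.3,"dp":[-0.98,-0.67,0],"turn":0},{"hand":-0.3,"dp":[-0.98,-0.67,0],"turn":0}]' 20
python3 -m crank '[{"hand":-0.3,"dp":[-0.98,-0.67,0],"turn":0},{"hand":-0.3,"dp":[-0.98,-0.67,0],"turn":0},{"hand":-0.3,"dp":[-0.98,-0.67,0],"turn":0},{"hand":-0.3,"dp":[-0.98,-0.67,0],"turn":0},{"hand":-0.3,"dp":[-0.98,-0.67,0],"turn":0},{"hand":-0.3,"dp":[-0.98,-0.67,0],"turn":0},{"hand":-0.3,"dp":[-0.98,-0.67,0],"turn":0},{"hand":-0.3,"dp":[-0.98,-0.67,0],"turn":0}]'
python3 -m crank '[{"hand":-0.3,"dp":[-0.98,-0.67,0],"turn":0},{"hand":-0.3,"dp":[-0.98,-0.67,0],"turn":0},{"hand":-0.3,"dp":[-0.98,-0.67,0],"turn":0},{"hand":-0.3,"dp":[-0.98,-0.67,0],"turn":0},{"hand":-0.3,"dp":[-0.98,-0.67,0],"turn":0},{"hand":-0.3,"dp":[-0.98,-0.67,0],"turn":0},{"hand":-0.3,"dp":[-0.98,-0.67,0],"turn":0},{"hand":-0.3,"dp":[0,0,0],"turn":0}]'
cat >> h.py <<'E'
def err(tx=.5915,ty=-.048):
    from scipy.spatial.transform import Rotation as Ro
    s=robot.sense();R=Ro.from_quat(s["tcp_rot"]).as_matrix()
    d=np.array([tx,ty,0])-s["ee_pos"];d[2]=0
    print("t",s["time_s"],"p",s["ee_pos"].round(4),"need",(R.T@d/.025).round(3),"yang",np.degrees(np.arctan2(R[1,1],R[0,1])).round(2),"F",s["contact_force"].round(2),"M",s["moment"].round(3),"w",s["width"],"j6",s["qpos"][5],"gf",s["gripper_force"])
E
python3 -c "from h import *;err()"
```

```text
time_s: 0.82
ee_pos: [0.3349, 0.4064, 0.2451]
tcp_rot: [0.227, 0.974, -0.0, 0.0]
contact_force: [0.0, 0.3, 0.4]
width: 0.352
gripper_force: 0.0
time_s: 1.48
ee_pos: [0.4509, 0.1995, 0.2452]
tcp_rot: [0.227, 0.974, -0.0, -0.0]
contact_force: [1.3, 0.7, 0.5]
width: 0.352
gripper_force: 0.0
time_s: 2.15
ee_pos: [0.5543, 0.0162, 0.2452]
tcp_rot: [0.228, 0.974, -0.001, 0.001]
contact_force: [-0.9, -0.5, 0.7]
width: 0.352
gripper_force: 0.0
t 2.15 p [0.5543 0.0162 0.2452] need [-2.474 -1.638  0.006] yang 63.64 F [-0.93 -0.52  0.73] M [-0.    -0.01  -0.004] w 0.35240646091691136 j6 -1.082406851698785 gf 0.0
```

```bash
python3 -m crank '[{"hand":-0.3,"dp":[-0.9,-0.6,0],"turn":0},{"hand":-0.3,"dp":[-0.9,-0.6,0],"turn":0},{"hand":-0.3,"dp":[-0.67,-0.44,0],"turn":0},{"hand":-0.3,"dp":[0,0,0.8],"turn":0},{"hand":-0.3,"dp":[0,0,0.8],"turn":0},{"hand":-0.3,"dp":[0,0,0.8],"turn":0},{"hand":-0.3,"dp":[0,0,0.8],"turn":0},{"hand":-0.3,"dp":[0,0,0.8],"turn":0}]'
python3 -m crank '[{"hand":-0.3,"dp":[0,0,0.8],"turn":0},{"hand":-0.3,"dp":[0,0,0.3],"turn":0},{"hand":-0.3,"dp":[0,0,0],"turn":0},{"hand":-0.3,"dp":[0,0,0],"turn":0}]'
python3 - <<'E'
from h import *
err()
cv2.imwrite("pics/w1.png",optics.snapshot("wrist")[:,:,::-1])
E
```

```text
time_s: 2.82
ee_pos: [0.589, -0.0437, 0.1443]
tcp_rot: [0.227, 0.974, -0.0, -0.0]
contact_force: [-0.4, -0.6, -0.3]
width: 0.352
gripper_force: 0.0
time_s: 3.15
ee_pos: [0.5897, -0.0436, 0.1181]
tcp_rot: [0.227, 0.974, -0.0, -0.0]
contact_force: [-0.4, 0.6, -0.4]
width: 0.355
gripper_force: 0.0
t 3.15 p [ 0.5897 -0.0436  0.1181] need [-0.145 -0.126 -0.   ] yang 63.74 F [-0.38  0.58 -0.36] M [ 0.02   0.064 -0.013] w 0.3553620757980139 j6 -1.1887736112714509 gf 0.0
```

View pics/w1.png

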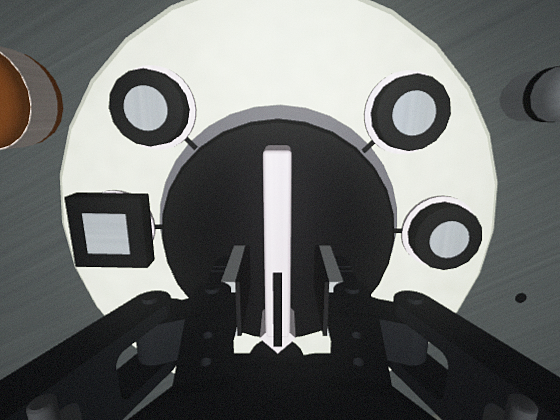

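The wrist view shows the bar (col 277) between the jaws (cols 244 and 319, middle 281), parallel to the pads. I correct the offset, descend to just above the disc and narrow the jaws.

```bash
python3 -m crank '[{"hand":-0.3,"dp":[-0.14,-0.12,0],"turn":0},{"hand":-0.3,"dp":[0,0,0.5],"turn":0},{"hand":-0.3,"dp":[0,0,0.5],"turn":0},{"hand":-0.3,"dp":[0,0,0.36],"turn":0},{"hand":-0.5,"dp":[0,0,0],"turn":0},{"hand":-0.57,"dp":[0,0,0],"turn":0},{"hand":-0.57,"dp":[0,0,0],"turn":0}]'
python3 - <<'E'
from h import *
err()
cv2.imwrite("pics/w2.png",optics.snapshot("wrist")[:,:,::-1])
E
```

```text
time_s: 3.78
ee_pos: [0.5916, -0.0477, 0.0836]
tcp_rot: [0.227, 0.974, -0.0, -0.0]
contact_force: [-0.7, 0.2, -0.4]
width: 0.218
gripper_force: 0.0
t 3.7833 p [ 0.5916 -0.0477  0.0836] need [-0.001 -0.012  0.   ] yang 63.72 F [-0.7   0.17 -0.45] M [ 0.035 -0.028 -0.003] w 0.2175144312682229 j6 -1.1951356814548688 gf 0.0
```

View pics/w2.png

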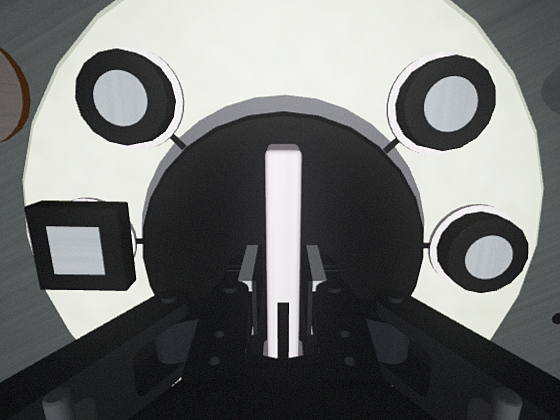

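The bar (cols 266–301) is centred between the pads (258 and 307). I press in small steps, watching the force.

```bash
python3 -m crank '[{"hand":-0.57,"dp":[0,0,0.16],"turn":0},{"hand":-0.57,"dp":[0,0,0],"turn":0}]'
python3 -m crank '[{"hand":-0.57,"dp":[0,0,0.12],"turn":0},{"hand":-0.57,"dp":[0,0,0],"turn":0}]'
python3 -m crank '[{"hand":-0.57,"dp":[0,0,0.08],"turn":0},{"hand":-0.57,"dp":[0,0,0],"turn":0}]'
python3 -m crank '[{"hand":-0.57,"dp":[0,0,0.08],"turn":0},{"hand":-0.57,"dp":[0,0,0],"turn":0}]';python3 -c "from h import *;err()"
```

```text
time_s: 4.0
ee_pos: [0.5917, -0.0478, 0.0796]
tcp_rot: [0.227, 0.974, -0.0, 0.0]
contact_force: [-0.9, 0.2, -0.0]
width: 0.215
gripper_force: 0.0
time_s: 4.17
ee_pos: [0.5915, -0.0478, 0.0764]
tcp_rot: [0.227, 0.974, -0.0, -0.0]
contact_force: [-0.0, -0.2, 0.2]
width: 0.216
gripper_force: 0.0
time_s: 4.33
ee_pos: [0.5917, -0.0478, 0.0749]
tcp_rot: [0.227, 0.974, 0.0, 0.0]
contact_force: [-1.5, 0.4, 5.0]
width: 0.216
gripper_force: 2.8
time_s: 4.5
ee_pos: [0.5918, -0.0478, 0.0731]
tcp_rot: [0.227, 0.974, 0.0, 0.0]
contact_force: [-1.9, -0.0, 6.2]
width: 0.212
gripper_force: 3.3
t 4.5 p [ 0.5918 -0.0478  0.0731] need [ 0.005 -0.012 -0.   ] yang 63.71 F [-1.89 -0.03  6.19] M [0.021 0.278 0.015] w 0.21243875794550585 j6 -1.195108751028016 gf 3.310042157827411
```

```bash
python3 -m crank '[{"hand":-0.57,"dp":[0,0,0.08],"turn":0},{"hand":-0.57,"dp":[0,0,0.06],"turn":0},{"hand":-0.57,"dp":[0,0,0],"turn":0}]'
python3 -m crank '[{"hand":-0.57,"dp":[0,0,0.05],"turn":0},{"hand":-0.57,"dp":[0,0,0],"turn":0},{"hand":-0.57,"dp":[0,0,0],"turn":0}]';python3 -c "from h import *;err()"
```

```text
time_s: 4.75
ee_pos: [0.5918, -0.0478, 0.0697]
tcp_rot: [0.227, 0.974, 0.0, 0.0]
contact_force: [-3.0, -0.5, 7.2]
width: 0.216
gripper_force: 4.1
time_s: 5.0
ee_pos: [0.5919, -0.0478, 0.0687]
tcp_rot: [0.227, 0.974, 0.0, 0.0]
contact_force: [-2.4, 0.3, 9.2]
width: 0.219
gripper_force: 4.4
t 5.0 p [ 0.5919 -0.0478  0.0687] need [ 0.01  -0.012 -0.   ] yang 63.71 F [-2.36  0.26  9.25] M [ 0.005  0.481 -0.002] w 0.21910118917531657 j6 -1.1951158043719567 gf 4.390349721943494
```

Pressed about 7 mm at 9 N. Now I turn clockwise.

```bash
python3 -m crank '[{"hand":-0.57,"dp":[0,0,0],"turn":0.06},{"hand":-0.57,"dp":[0,0,0],"turn":0.06},{"hand":-0.57,"dp":[0,0,0],"turn":0.06},{"hand":-0.57,"dp":[0,0,0],"turn":0.06},{"hand":-0.57,"dp":[0,0,0],"turn":0.06}]';python3 - <<'E'
from h import *
err()
cv2.imwrite("pics/w3.png",np.hstack([optics.snapshot("wrist")[:,:400,::-1][:,:,:],cv2.resize(optics.snapshot("top")[130:250,220:340,::-1],(400,420))]))
E
```

```text
time_s: 5.42
ee_pos: [0.5928, -0.0479, 0.0691]
tcp_rot: [0.372, 0.928, 0.0, 0.001]
contact_force: [-1.1, 0.1, 8.9]
width: 0.214
gripper_force: 6.5
t 5.4167 p [ 0.5928 -0.0479  0.0691] need [ 0.035 -0.036 -0.   ] yang 46.37 F [-1.07  0.07  8.9 ] M [-0.011  0.145  0.13 ] w 0.21418800807011082 j6 -0.892277699845505 gf 6.488739624910522
```

View pics/w3.png

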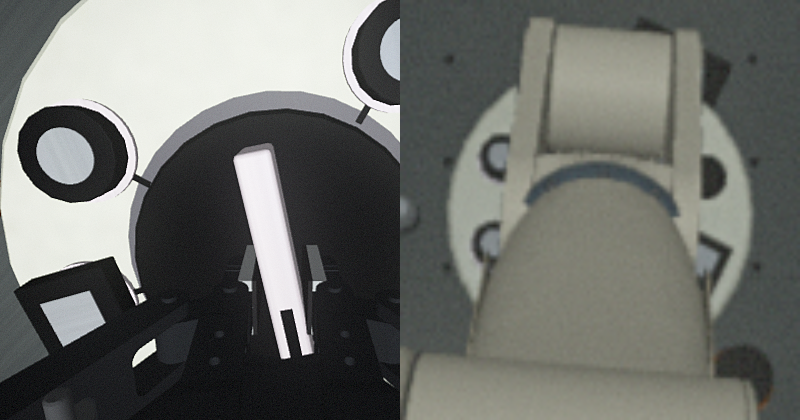

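The bar lags by about 10° (jaw slack taken up), with M_z at 0.13 N m. The dial is starting to leave its detent, so I continue gently.

```bash
python3 -m crank '[{"hand":-0.57,"dp":[0,0,0.02],"turn":0.05},{"hand":-0.57,"dp":[0,0,0],"turn":0.05},{"hand":-0.57,"dp":[0,0,0],"turn":0.05}]';python3 -c "from h import *;err()"
python3 -m crank '[{"hand":-0.57,"dp":[0,0,0],"turn":0.05},{"hand":-0.57,"dp":[0,0,0],"turn":0.05},{"hand":-0.57,"dp":[0,0,0],"turn":0.05}]';python3 - <<'E'
from h import *
err()
cv2.imwrite("pics/w4.png",optics.snapshot("wrist")[:,:,::-1])
E
```

```text
time_s: 5.77
ee_pos: [0.5927, -0.0479, 0.0686]
tcp_rot: [0.44, 0.898, 0.0, 0.001]
contact_force: [-0.0, -0.4, 8.7]
width: 0.217
gripper_force: 7.9
t 5.7667 p [ 0.5927 -0.0479  0.0686] need [ 0.027 -0.042 -0.   ] yang 37.82 F [-0.04 -0.35  8.7 ] M [-0.027  0.113  0.115] w 0.21716219686792076 j6 -0.7429342606409456 gf 7.9278557037469
time_s: 6.02
ee_pos: [0.5927, -0.0479, 0.0686]
tcp_rot: [0.506, 0.863, 0.0, 0.001]
contact_force: [-1.6, 0.8, 9.0]
width: 0.216
gripper_force: 6.8
t 6.0167 p [ 0.5927 -0.0479  0.0686] need [ 0.02  -0.043 -0.   ] yang 29.21 F [-1.57  0.79  9.02] M [-0.066  0.132  0.028] w 0.21561602380469094 j6 -0.5927571024235634 gf 6.754762530763401
```

View pics/w4.png

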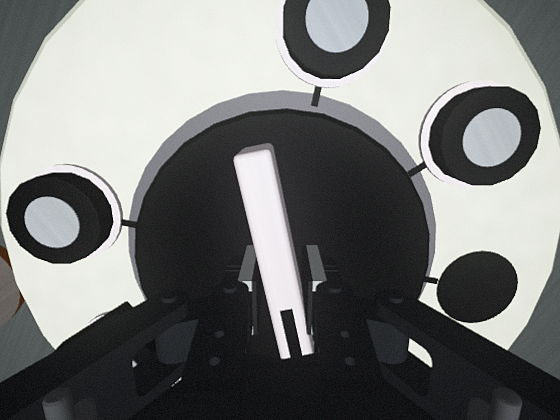

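The dial is turning with the jaws (drum rotated in view, bar lag about 10°). I continue.

```bash
python3 -m crank '[{"hand":-0.57,"dp":[0,0,0],"turn":0.08},{"hand":-0.57,"dp":[0,0,0],"turn":0.08},{"hand":-0.57,"dp":[0,0,0],"turn":0.08},{"hand":-0.57,"dp":[0,0,0],"turn":0.08},{"hand":-0.57,"dp":[0,0,0],"turn":0.08},{"hand":-0.57,"dp":[0,0,0],"turn":0.08}]';python3 -c "from h import *;err()"
python3 -m crank '[{"hand":-0.57,"dp":[0,0,0],"turn":0.08},{"hand":-0.57,"dp":[0,0,0],"turn":0.08},{"hand":-0.57,"dp":[0,0,0],"turn":0.08},{"hand":-0.57,"dp":[0,0,0],"turn":0.08},{"hand":-0.57,"dp":[0,0,0],"turn":0.08},{"hand":-0.57,"dp":[0,0,0],"turn":0.06},{"hand":-0.57,"dp":[0,0,0],"turn":0.06},{"hand":-0.57,"dp":[0,0,0],"turn":0}]';python3 - <<'E'
from h import *
err()
cv2.imwrite("pics/w5.png",optics.snapshot("wrist")[:,:,::-1])
E
```

```text
time_s: 6.57
ee_pos: [0.5927, -0.0479, 0.0686]
tcp_rot: [0.697, 0.717, 0.001, 0.001]
contact_force: [-0.4, -1.1, 8.9]
width: 0.213
gripper_force: 7.0
t 6.5667 p [ 0.5927 -0.0479  0.0686] need [-0.002 -0.049 -0.   ] yang 1.62 F [-0.36 -1.08  8.86] M [-0.134  0.176  0.153] w 0.21277424786487345 j6 -0.11128285572130067 gf 7.035451088449918
time_s: 7.23
ee_pos: [0.5929, -0.0478, 0.0687]
tcp_rot: [0.858, 0.514, 0.001, 0.001]
contact_force: [-0.3, 1.4, 9.4]
width: 0.216
gripper_force: 4.4
t 7.2333 p [ 0.5929 -0.0478  0.0687] need [-0.034 -0.045 -0.   ] yang -28.19 F [-0.34  1.35  9.36] M [ 0.199  0.051 -0.083] w 0.2158236013568217 j6 0.40873153521673605 gf 4.42021695402218
```

View pics/w5.png

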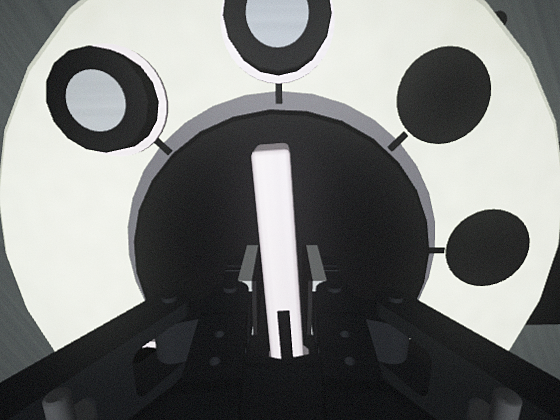

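The bar's tail lags the pads by about 4° and M_z has reversed, so the dial is being pulled into the −90° detent. I nudge it a little more, then raise.

```bash
python3 -m crank '[{"hand":-0.57,"dp":[0,0,0],"turn":0.04},{"hand":-0.57,"dp":[0,0,0],"turn":0},{"hand":-0.57,"dp":[0,0,-0.1],"turn":0},{"hand":-0.57,"dp":[0,0,-0.1],"turn":0},{"hand":-0.57,"dp":[0,0,-0.1],"turn":0},{"hand":-0.57,"dp":[0,0,-0.1],"turn":0},{"hand":-0.5,"dp":[0,0,-0.1],"turn":0},{"hand":-0.3,"dp":[0,0,0],"turn":0}]'
python3 -m crank '[{"hand":-0.3,"dp":[0,0,0],"turn":0},{"hand":-0.3,"dp":[0,0,-0.3],"turn":0},{"hand":-0.3,"dp":[0,0,-0.6],"turn":0},{"hand":-0.3,"dp":[0,0,-0.8],"turn":0},{"hand":-0.3,"dp":[0,0,-0.8],"turn":0},{"hand":-0.3,"dp":[0,0,-0.8],"turn":0},{"hand":-0.3,"dp":[0,0,-0.8],"turn":0},{"hand":-0.3,"dp":[0,0,-0.8],"turn":0}]'
python3 -m crank '[{"hand":-0.3,"dp":[0,0,-0.8],"turn":0},{"hand":-0.3,"dp":[0,0,0],"turn":0},{"hand":-0.3,"dp":[0,0,0],"turn":0}]'
python3 - <<'E'
from h import *
err()
cv2.imwrite("pics/w6.png",optics.snapshot("wrist")[:,:,::-1])
cv2.imwrite("pics/s6.png",cv2.resize(optics.snapshot("scene")[180:300,230:380,::-1],(750,600),interpolation=cv2.INTER_CUBIC))
E
```

```text
time_s: 7.95
ee_pos: [0.5917, -0.0478, 0.0803]
tcp_rot: [0.867, 0.498, 0.0, 0.0]
contact_force: [-0.1, -0.0, 0.4]
width: 0.354
gripper_force: 0.0
time_s: 8.62
ee_pos: [0.5914, -0.0478, 0.2038]
tcp_rot: [0.867, 0.498, -0.0, -0.0]
contact_force: [0.9, -0.8, 0.0]
width: 0.348
gripper_force: 0.0
time_s: 8.87
ee_pos: [0.5922, -0.0478, 0.2238]
tcp_rot: [0.867, 0.498, 0.001, 0.001]
contact_force: [-0.5, 0.2, -0.5]
width: 0.352
gripper_force: 0.0
t 8.8667 p [ 0.5922 -0.0478  0.2238] need [-0.02  -0.022 -0.   ] yang -30.25 F [-0.54  0.2  -0.49] M [ 0.018 -0.013  0.003] w 0.35193317966613347 j6 0.44490928147402364 gf 0.0
```

View pics/w6.png

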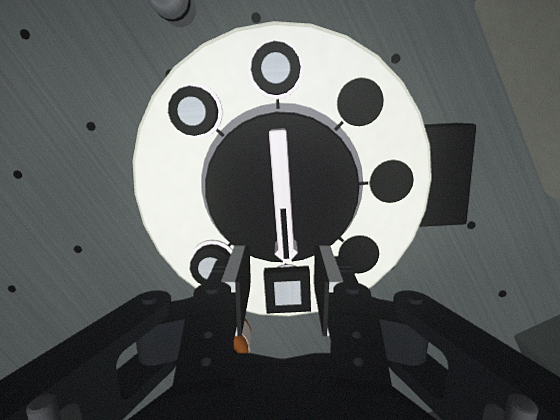

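The pointer (287,262) faces the square filter (288,290), aligned within about 1°. I check numerically that the dial is fully up, using the disc width against its known 140 mm.

Run:
```python
from h import *
im=cv2.imread("pics/w6.png");g=cv2.cvtColor(im,cv2.COLOR_BGR2GRAY)
c=optics.get_calibration("wrist");R=cv2.Rodrigues(c["rvec"])[0];print("cam z",(-R.T@c["tvec"])[2],c["fx"])
m=((g<75)*255).astype(np.uint8);k=np.zeros_like(m);cv2.circle(k,(282,185),85,255,-1);k[232:]=0
cs,_=cv2.findContours(m&k,cv2.RETR_EXTERNAL,cv2.CHAIN_APPROX_NONE)
q=max(cs,key=cv2.contourArea)[:,0]
h=cv2.convexHull(q)[:,0];h=q[(q[:,1]<228)]
r=np.hypot(*(h-[282,187]).T);h=h[r>65]
for z in(.062,.057):
    P=ray("wrist",h,z)
    A=np.c_[2*P,np.ones(len(P))];s=np.linalg.lstsq(A,(P**2).sum(1),rcond=None)[0]
    print(z,"centre",s[:2],"R mm",1e3*np.sqrt(s[2]+s[0]**2+s[1]**2))
```

```text
cam z 0.35039736783963615 330.76321777110667
0.062 centre [ 0.59015306 -0.04791551] R mm 68.41073676001075
0.057 centre [ 0.58956661 -0.04891052] R mm 69.59678671033473
```

View pics/s6.png

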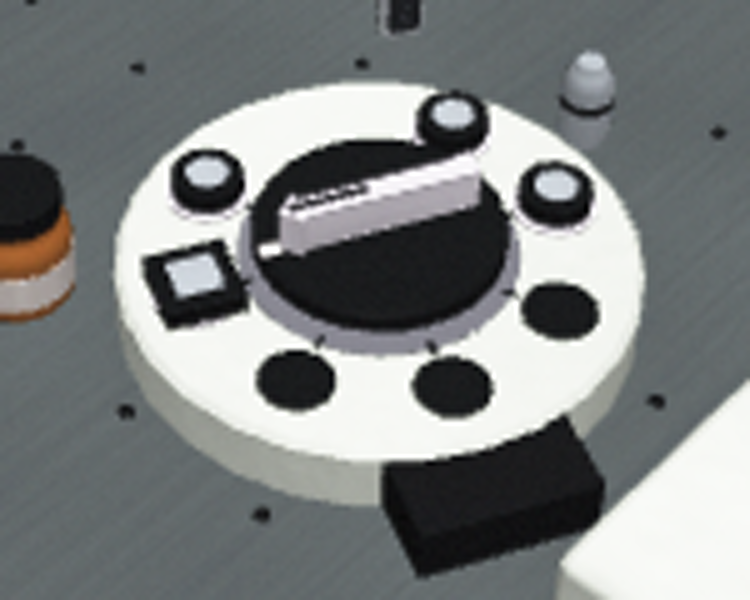

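The scene shows the pointer at the square filter (190,280). The radius check is inconclusive because of mask bias, so I compare the disc's front edge, sub-pixel, with the picture from the start, when the dial was up.

Run:
```python
from h import *
a=cv2.imread("pics/scene1.png",0).astype(float)
b=np.mean([cv2.cvtColor(optics.snapshot("scene"),cv2.COLOR_RGB2GRAY).astype(float) for _ in range(4)],0)
c=optics.get_calibration("scene")
for z in(.062,.057):print(z,cv2.projectPoints(np.array([[.5915+.07*.7,-.048+.0,z]]),c["rvec"],c["tvec"],np.array([[c["fx"],0,c["cx"]],[0,c["fy"],c["cy"]],[0,0,1]]),None)[0].ravel())
def edge(g,x):  # first crossing to >90 going down from disc
    for y in range(238,256):
        if g[y,x]<80<=g[y+1,x]: return y+(80-g[y,x])/(g[y+1,x]-g[y,x])
    return np.nan
A=np.array([[edge(a,x),edge(b,x)] for x in range(290,322)])
d=A[:,1]-A[:,0];print(np.nanmedian(d),d.round(2));
print(robot.sense()["time_s"])
```

```text
0.062 [319.01804951 232.87506088]
0.057 [318.92271854 234.19946136]
-0.009428733749331286 [-0.01 -0.01  0.01 -0.01  0.01 -0.01  0.   -0.01  0.01 -0.01 -0.01 -0.
 -0.02 -0.   -0.01 -0.04 -0.01 -0.02 -0.02 -0.01 -0.01  0.   -0.01 -0.01
 -0.03 -0.    6.35  4.38 -0.01  0.   -0.02 -0.02]
9.1667
```

The edge shift is 0.01 px, and a stuck dial would show 1.3 px, so the dial is fully up.

```bash
python3 -c "from cell import robot;print(robot.sign_off())"
```

```text
the job is handed in; nothing more can be done
None
```

I turned the dial 90° clockwise to the square filter, where it sprang fully up (checked against the starting picture); wrist force readings stayed below 10 N, the arm is clear, and the job is handed in with no verdict shown.

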